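# Tip the toasted dried limes into the tagine under the low shelf

### The arm

A 6-joint arm with a two-finger parallel gripper is mounted at the origin on the work surface. World frame = base frame: x ahead of the robot, y to its left, z up, the work surface at z = 0. Lengths are in m, angles in rad, forces in N, time in s.
With the tool pointing down it reaches from about 0.3 to 0.875 m from the base axis. Payload 6.4 kg.
Tool frame: the origin (TCP) lies at the centre of the arm's flange, where the gripper is bolted on; the fingertips stand 166 mm ahead of it and the grasp point (between the pads) lies 147 mm ahead of it; z points along the fingers, y is the line along which they close (so a half turn about z gives the same grasp; the last joint's range is limited). The gripper opens to 88 mm and grips with 3 to 60 N. Pads are 18 mm wide; open, the fingers measure 123 mm over their backs; the gripper's body (75 mm by 187 mm) begins 45 mm behind the grasp point.
Start: joints at [-1.333, 0.181, 1.607, -0, 1.354, -0.206], TCP at [0.247, -0.519, 0.405] pointing down, gripper open.
Joint ranges: [-2.99, 2.99], [-0.89, 2.07], [0.3, 2.58], [-1.14, 4.28], [0, 2.63], [-3.12, 3.12]. Speed limits (rad/s): [2.57, 2.57, 3.01, 3.14, 3.14, 3.14].

### API

Orientations are given as [roll, pitch, yaw] about the fixed x, y, z axes, in that order (R = Rz(yaw) Ry(pitch) Rx(roll)).
In Python, from plant import * gives the robot as it stands.
- The arm moves only by the tool arm_command, never from a script. Its arguments are lists of equal length, an entry for each row: "dp": the shift along the tool's x, y, z in m, a list of three; "spin": the turn about the tool's z in degrees; "gripper": the opening, from -1 (shut) to 1 (fully open). A call has 1 to 10 rows; each row is the pose to reach, as a shift and turn from the pose commanded when the call began, along the tool's axes at that moment; what a row does not reach only later rows make up. A row lasts 1/8 s, in which the tool goes at most 62.5 mm and 10.7 degrees, less where a joint would pass 70% of its speed; a pose out of reach is approached as far as the arm can. A call with a gripper value outside its range is refused whole. The fingers move at their own pace and stop on an object; "force" is the grip in N (left out, the last holds). Time passes only in rows, so rows that repeat a pose let the fingers close. It gives the time, the measured TCP pose, the force, the opening and the grip force at its end, in the units of the state.
- get_obs(): the state, without advancing time (a new reading comes with each control period).
- read_camera(name): name is "scene" or "top"; returns (picture, depth): 400x640x3 uint8, red, green, blue; 400x640 float32, m along the optical axis (not along the pixel's ray), 0 where there is no reading.
- calibration(name): a dict with "fx", "fy", "cx", "cy" (pixels), "rvec" (rotation vector, rad) and "tvec" (3), from world to camera coordinates, as OpenCV has them. Camera axes: x right, y down, z forward; pixel columns grow to the right and rows downward; lengths in m; the calibration is good to about 2 mm. A picture is of the moment at which its call begins. calibration takes no time and is no camera call.
- sign_off(): hands the job in; it is judged then, once.
Trained networks look in the newest picture that a camera, given by its name, has taken for a name from the list of things; names that differ only in an ending like _2 or _b are one class to them, and where a whole thing is asked for, a point or a joint stands for the part that bears it (a point fixed in the world has none). Each returns a list of dicts, best first, with "score" (0 to 1); they miss things now and then, are a little off and sometimes report something else, mostly with a low value. They report only what shows in the picture. A call takes as long as a camera call.
- search_frame(label, camera): "rect" ([left, top, right, bottom] in pixels, round what is visible of it).
- silhouettes(label, camera): "mask" (400x640 bool, what is visible of it) and "rect" ([left, top, right, bottom] in pixels, round what is visible of it).
The state is a dict: "clock": time; "joint_pos": joint angles; "joint_velocities": joint speeds; "joint_efforts": joint torques, N m; "tool_pos": TCP position; "tool_rot": TCP orientation; "force": force on the tool from outside, world axes, zero at the start; "ft_torque": the same for the moment, N m; "gripper_width": opening from 0.0 (shut) to 1.0 (fully open); "gripper_force": force on a finger pad.
Only numpy, scipy, OpenCV 4.12 (cv2) and the standard library are available. Lean on these libraries where they do the work, as an engineer would, in place of code of your own. Each camera call takes 0.05 s, during which the arm holds its last target. There are 200 camera calls.

### The job

Lift the small toasting pan by its handle from the beech trivet and tip all three hot dried limes out of it into the open tagine dish, which stands under the low teak shelf and is to stay where it is; don't take the limes with the fingers and don't bump the shelf. Then set the empty pan down gently, upright in the middle of the trivet, and let go. Leave the jar, the tagine's lid and the trivet where they are.

Things in the scene. Friction and masses are not known exactly. Their poses are not given: they have to be found in the camera images.
- pan: Small steel toasting pan, 0.24-0.35 kg: open conical bowl, foot 60 mm across, rim 112 mm across and 40 mm above the foot, wall 3 mm leaning out at 57 deg from level, so the limes roll out only when it is tipped 60 to 75 deg; floor 4 mm. One long handle along its -x. Origin: centre of the foot's underside, z up out of the bowl. Stands on the trivet holding the limes.
- pan_grip (a point): Grip point on the handle's centre line, 125 mm from the bowl's axis, 52 mm above the foot; axes are the pan's. The handle is a round tube 16 mm thick running straight from 52 mm out and 36 mm up to 190 mm out and 66 mm up, so the fingers may lean to either side of it. The bowl is heavy: in a light grip (under about 60 N) the pan droops or turns.
- lime1: One of three dried limes: dark, hard, nearly round, 28 mm in diameter with a small point at both ends (32 mm long), about 12 g; origin at its centre, axes turn with it as it rolls. Lies in the pan at the start.
- lime2: The second dried lime, the same as lime1.
- lime3: The third dried lime, the same as lime1.
- dish: Open round glazed earthenware base of a small tagine, 168 mm across the rim outside, 154 mm inside, 55 mm high, wall 7 mm, floor 9 mm thick and 100 mm across, about 1.1 kg, loose on the worktop under the shelf. Origin: centre of its underside, z up.
- shelf: Fixed teak shelf: slatted board 150 mm deep (x; front edge at x = -75 mm), 520 mm long (y), underside 200, top 216 mm up. Its ends (y +-249 mm) are 22 mm thick C-frames: rear upright at x = 62 mm, foot bar 18 mm high, bearer reaching down to 182 mm; open at the front. On top an acrylic flap cabinet (centre y = 135, top 366 mm); rear rail with ladle, to 435. Origin on the worktop under its centre.
- trivet: Square beech slatted trivet, 150 x 150 mm, 18 mm high, loose on the worktop in the open beside the shelf, 0.32 kg. Origin: centre of its underside, z up; the pan's foot stands on its top, 18 mm up.
- jar: Closed glass jar with steel twist cap, 68 mm in diameter, 120 mm high, standing under the shelf beside the dish (either side of it). Bystander. Origin: centre of its underside.
- lid: The tagine's conical steel clip-on lid with round wooden knob, 168 mm across, 112 mm high, lying on top of the shelf at the end without the cabinet. Bystander. Origin: centre of its underside.

How it is judged:
On the way:
1. all three limes lie in the tagine dish (horizontal distance between each of lime1, lime2, lime3 and dish below 0.078 m and z of lime1 in the frame of dish between 0.01 and 0.055 m and z of lime2 in the frame of dish between 0.01 and 0.055 m and z of lime3 in the frame of dish between 0.01 and 0.055 m), for 0.2 s.
At the end, for the whole second after the job is handed in: All three limes lie in the tagine dish (centres within 78 mm of its axis and below its rim), the dish and trivet are within 30 mm of where they were, and the pan stands empty, upright (within 0.1 rad) and still on the trivet, its foot's centre within 35 mm of the trivet's centre, released (all of step 1 and distance of each of dish, trivet from where it was at the start of the episode below 0.03 m and angle between each of dish, pan's own z axis and vertical below 0.1 rad and horizontal distance between pan and trivet below 0.035 m and z of pan in the frame of trivet between 0.014 and 0.022 m and linear speed of pan below 0.02 m/s); the robot touches nothing.
It fails at once if a lime is handled with the fingers (over 1 N) (contact force between the fingers and lime1 above 1 N or contact force between the fingers and lime2 above 1 N or contact force between the fingers and lime3 above 1 N).
It fails at once if the shelf is bumped by the pan, the fingers or the arm (over 5 N) (contact force between any of pan, the fingers, the arm and shelf above 5 N).
It fails at once if the dish is pushed more than 30 mm from its place (distance of dish from where it was at the start of the episode above 0.03 m).
It fails at once if the jar or the lid is shifted more than 30 mm or knocked over (distance of any of jar, lid from where it was at the start of the episode above 0.03 m or angle between jar's own z axis and vertical above 0.4 rad).
It fails at once if the pan is dropped or pressed hard on the trivet (over 25 N) (contact force between pan and trivet above 25 N).
It also fails if it takes over 64 s, if anything falls off the work surface, if the arm or the gripper's body presses on something with over 40 N, if the wrist force passes 120 N, or if a joint passes its speed limit or range.

## Working session

There is one attempt and no reset: what is moved stays moved. The work goes in short steps, Python scripts to look and compute and a tool call to move; the robot and the scene stay as the last step left them, time stands still between calls to the robot, and variables do not carry over. Pictures are saved under pics/ and viewed, at most 10 in all, crops included, and the job is handed in when it is done.

Besides the shell and the picture viewer there is one more tool, called after ">>>" in YAML: its name, and indented under it one key for each argument. arm_command: Moves the arm, as the interface text tells. Its arguments: {"type":"object","properties":{"dp":{"type":"array","items":{"type":"array","items":{"type":"number"}}},"spin":{"type":"array","items":{"type":"number"}},"gripper":{"type":"array","items":{"type":"number"}},"force":{"type":"number"}},"required":["dp","spin","gripper"]}

```bash
ls; mkdir -p pics
python3 - <<'E'
from plant import *
import cv2
print(get_obs())
for c in("scene","top"):
    p,d=read_camera(c); cv2.imwrite(f"pics/{c}0.png",p[:,:,::-1]); print(c,calibration(c))
    for n in("pan","dish","shelf","trivet","jar","lid","lime1","pan_grip"):
        print(n,[(round(r["score"],2),[int(v) for v in r["rect"]]) for r in search_frame(n,c)][:4])
E
```

```text
pics
{'clock': 0.0, 'joint_pos': array([-1.33332223e+00,  1.81536145e-01,  1.60799705e+00,  1.38420170e-05,
        1.35379417e+00, -2.06294179e-01]), 'joint_velocities': array([-0.00107339,  0.00059594,  0.00140473,  0.00070073,  0.00072941,
       -0.00010945]), 'joint_efforts': array([ 1.16777930e-03, -4.33864081e+01, -3.41846251e+01,  7.02607585e-02,
        3.86665994e-02, -1.23198056e-04]), 'tool_pos': array([ 0.24683439, -0.51904754,  0.40381794]), 'tool_rot': array([-3.13989749e+00, -3.68553026e-04,  4.43764973e-01]), 'force': array([-0.22881424, -0.35694944, -0.18354443]), 'ft_torque': array([-0.09248903,  0.01875912,  0.00520479]), 'gripper_force': 0.0, 'gripper_width': 1.002237736997573}
scene {'fx': 518.5604652949778, 'fy': 518.5604652949778, 'cx': 332.340778647315, 'cy': 205.1588775598108, 'rvec': array([ 2.18863732,  1.10971049, -0.43863703]), 'tvec': array([-0.30139889, -0.23259925,  1.77377974])}
pan [(0.59, [216, 224, 282, 304])]
dish [(0.59, [391, 198, 447, 239])]
shelf [(0.92, [277, 101, 492, 303])]
trivet [(0.97, [204, 276, 276, 334])]
jar [(0.85, [322, 242, 350, 276])]
lid [(0.63, [292, 182, 370, 244])]
lime1 [(0.73, [201, 269, 275, 331]), (0.45, [238, 285, 252, 296]), (0.41, [231, 283, 242, 290])]
pan_grip [(0.73, [215, 226, 285, 308])]
top {'fx': 383.6412374825897, 'fy': 383.6412374825897, 'cx': 324.985647518237, 'cy': 200.99289158724068, 'rvec': array([ 2.00649957, -2.19650715,  0.2574199 ]), 'tvec': array([0.01278264, 0.57856315, 0.93199782])}
pan [(0.72, [367, 181, 453, 234])]
dish [(0.85, [200, 167, 261, 221])]
shelf [(0.77, [112, 93, 388, 220])]
trivet [(0.57, [402, 172, 458, 233])]
jar []
lid [(0.81, [298, 130, 379, 202])]
lime1 [(0.66, [428, 204, 435, 213]), (0.62, [434, 195, 443, 202]), (0.19, [115, 94, 390, 220]), (0.18, [402, 171, 459, 233])]
pan_grip [(0.68, [368, 182, 454, 234])]
```

Run:
```python
import cv2,numpy as np
a=cv2.imread("pics/scene0.png")[70:370,150:550];b=cv2.imread("pics/top0.png")[60:280,90:490]
cv2.imwrite("pics/a.png",cv2.resize(a,(800,600),interpolation=2));cv2.imwrite("pics/b.png",cv2.resize(b,(800,440),interpolation=2))
```

```text
(no output)
```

View pics/a.png

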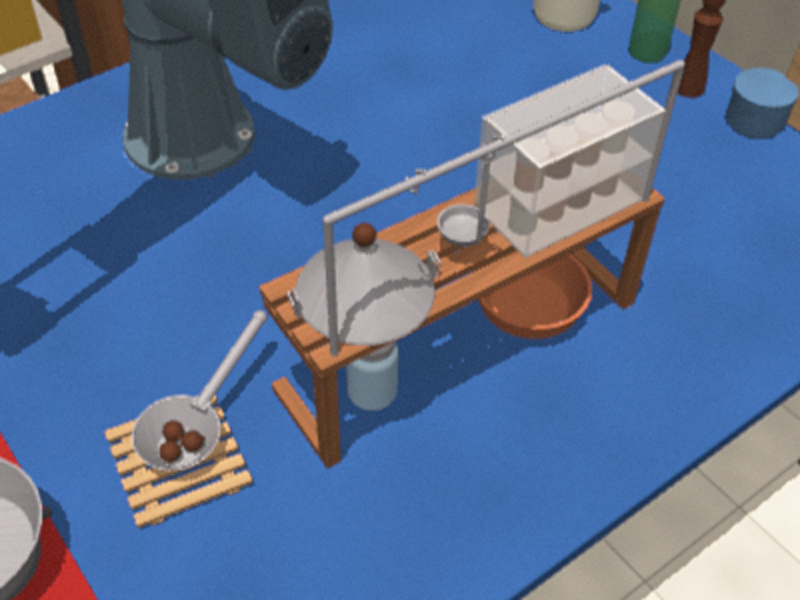

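View pics/b.png

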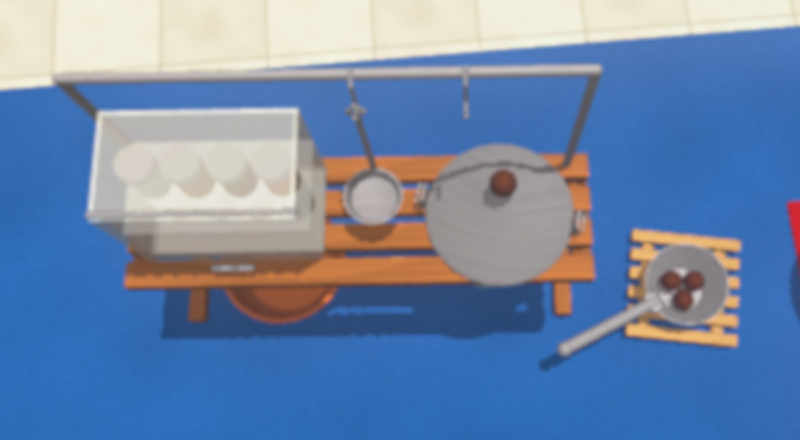

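The top view shows the pan at crop (690,285) on the trivet, with its handle running to (565,350). The dish sticks out in front of the shelf at crop (280,300), below the cabinet. The jar and lid are at the right end. Next I'll measure these.

```bash
cat > h.py <<'E'
from plant import *
import cv2,numpy as np
from scipy.optimize import least_squares
def cloud(c):
    p,d=read_camera(c);k=calibration(c);R=cv2.Rodrigues(k["rvec"])[0]
    v,u=np.mgrid[:400,:640]
    X=np.stack([(u-k["cx"])/k["fx"]*d,(v-k["cy"])/k["fy"]*d,d],-1)
    W=(X-k["tvec"])@R; W[d==0]=np.nan
    return p,W
def mask(n,c,i=0):
    r=silhouettes(n,c); return r[i]["mask"] if r else np.zeros((400,640),bool)
def circ(P):
    f=lambda q:np.hypot(P[:,0]-q[0],P[:,1]-q[1])-q[2]
    s=least_squares(f,[*P[:,:2].mean(0),.07],loss="soft_l1",f_scale=.002); return s.x.round(4),np.abs(s.fun).mean().round(4)
E
python3 - <<'E'
from h import *
for c in("top","scene"):
    p,W=cloud(c); print(c)
    np.save(f"W{c}.npy",W)
    for n in("dish","pan","trivet","jar","lid","shelf"):
        P=W[mask(n,c)];P=P[~np.isnan(P[:,0])]
        if len(P)<10: print(n,"none");continue
        print(n,len(P),"min",np.percentile(P,2,0).round(3),"max",np.percentile(P,98,0).round(3))
        if n=="dish":
            Q=P[(abs(P[:,2]-.053)<.006)]; print(" rim",len(Q),circ(Q))
        if n=="trivet":
            Q=P[abs(P[:,2]-.018)<.006]; r=cv2.minAreaRect((Q[:,:2]*1000).astype(np.float32)); print(" ",r)
        if n=="shelf":
            Q=P[abs(P[:,2]-.214)<.007]; r=cv2.minAreaRect((Q[:,:2]*1000).astype(np.float32)); print(" ",r,len(Q))
            Q=P[P[:,2]>.225];Q=Q[Q[:,2]<.38];print(" above",np.percentile(Q,[2,98],0).round(3))
        if n=="pan":
            B=P[(P[:,2]>.045)&(P[:,2]<.064)]
            H=P[(P[:,2]>.062)]
            H=H[H[:,2]<.1]; m=H.mean(0);u,s,vt=np.linalg.svd(H-m);print(" handle",m.round(4),vt[0].round(3),H.min(0).round(3),H.max(0).round(3))
            t=(H-m)@vt[0];print("  t",t.min(),t.max())
            Q=P[abs(P[:,2]-.057)<.004]; print(" rim",circ(Q))
E
```

```text
top
dish 769 min [0.553 0.127 0.007] max [0.644 0.274 0.204]
 rim 189 (array([0.6312, 0.207 , 0.0776]), np.float64(0.0019))
pan 1473 min [ 0.479 -0.372  0.003] max [ 0.604 -0.148  0.09 ]
 handle [ 0.5022 -0.2017  0.0781] [-0.386  0.901  0.197] [ 0.47  -0.305  0.062] [ 0.536 -0.139  0.096]
  t -0.09602802433080043 0.06903566569178303
 rim (array([ 0.5544, -0.3214,  0.0524]), np.float64(0.0022))
trivet 1075 min [ 0.479 -0.408  0.   ] max [ 0.637 -0.253  0.022]
  ((558.4863891601562, -329.38067626953125), (150.03707885742188, 151.19833374023438), 78.52096557617188)
jar none
lid 4257 min [ 0.543 -0.153  0.22 ] max [0.689 0.004 0.323]
shelf 16423 min [ 0.55  -0.166  0.017] max [0.704 0.325 0.436]
  ((628.2476806640625, 81.60957336425781), (520.4234619140625, 151.4580841064453), 85.95750427246094) 4497
 above [[0.585 0.033 0.236]
 [0.698 0.307 0.369]]
scene
dish 1576 min [0.59  0.127 0.003] max [0.712 0.282 0.057]
 rim 259 (array([0.6345, 0.2043, 0.0789]), np.float64(0.002))
pan 1341 min [ 0.478 -0.373  0.019] max [ 0.598 -0.153  0.088]
 handle [ 0.5069 -0.2068  0.076 ] [ 0.4   -0.897 -0.189] [ 0.475 -0.33   0.062] [ 0.614 -0.141  0.095]
  t -0.07003473291914643 0.15551951745944953
 rim (array([ 0.5553, -0.3238,  0.0529]), np.float64(0.0029))
trivet 1722 min [ 0.484 -0.411 -0.003] max [ 0.642 -0.261  0.022]
  ((560.1221313476562, -332.19110107421875), (149.81100463867188, 153.54104614257812), 79.00712585449219)
jar 665 min [ 0.609 -0.099  0.006] max [ 0.652 -0.044  0.12 ]
lid 2912 min [ 0.563 -0.158  0.218] max [0.698 0.004 0.321]
shelf 12457 min [ 0.555 -0.182  0.014] max [0.717 0.324 0.434]
  ((628.868896484375, 78.08868408203125), (518.5469970703125, 154.5011749267578), 86.01881408691406) 2843
 above [[ 0.593 -0.16   0.23 ]
 [ 0.708  0.306  0.368]]
```

```bash
cat >> h.py <<'E'
def go(*ts):
    "ts: (x,y,z of TCP, yaw deg) -> dp mm, spin"
    o=get_obs();p=o["tool_pos"];w=o["tool_rot"][2];c,s=np.cos(w),np.sin(w)
    print("t",round(o["clock"],2),"p",p.round(4),"rot",np.degrees(o["tool_rot"]).round(2),"F",o["force"].round(1),"w",round(o["gripper_width"]*88,1),"g",round(o["gripper_force"],1))
    for t in ts:
        d=np.array(t[:3])-p
        print(" dp",np.round([c*d[0]+s*d[1],s*d[0]-c*d[1],-d[2]],3).tolist(),"spin",round(-((t[3]-np.degrees(w)+180)%360-180),1))
E
python3 - <<'E'
from h import *
go((.5007,-.217,.33,65),(.5007,-.217,.228,65))
W=np.load("Wtop.npy");S=np.load("Wscene.npy")
for n,X in(("top",W),("scene",S)):
    Q=X.reshape(-1,3);Q=Q[~np.isnan(Q[:,0])]
    q=Q[(abs(Q[:,2]-.215)<.006)&(Q[:,0]>.5)&(Q[:,0]<.6)&(Q[:,1]>-.18)&(Q[:,1]<.33)]
    for y in(-.16,0.1,.2,.3): print(n,"front x at",y,np.percentile(q[abs(q[:,1]-y)<.02,0],3).round(4))
    q=Q[(abs(Q[:,2]-.215)<.006)&(Q[:,1]<-.1)&(Q[:,0]>.53)&(Q[:,0]<.7)];print(" ymin",np.percentile(q[:,1],2))
    q=Q[(Q[:,2]>.24)&(Q[:,2]<.36)&(Q[:,1]>.07)&(Q[:,1]<.36)&(Q[:,0]>.45)];print(" cab",np.percentile(q,[1,5,95,99],0).round(3).tolist())
E
```

```text
t 1.6 p [ 0.2469 -0.5193  0.4047] rot [180.    -0.    25.43] F [-0.7 -0.1 -1.1] w 88.0 g 0.0
 dp [0.359, -0.164, 0.075] spin -39.6
 dp [0.359, -0.164, 0.177] spin -39.6
top front x at -0.16 0.537
top front x at 0.1 0.555
top front x at 0.2 0.5615
top front x at 0.3 0.569
 ymin -0.17938922670498827
 cab [[0.585, 0.072, 0.241], [0.586, 0.081, 0.248], [0.672, 0.3, 0.355], [0.69, 0.311, 0.359]]
scene front x at -0.16 0.5387
scene front x at 0.1 0.5556Traceback (most recent call last):
  File "<stdin>", line 7, in <module>
    return _quantile_unchecked(
        a, q, axis, out, overwrite_input, method, keepdims, weights)
    return _ureduce(a,
                    func=_quantile_ureduce_func,
    ...<5 lines>...
                    overwrite_input=overwrite_input,
                    method=method)
    r = func(a, **kwargs)
    result = _quantile(arr,
                       quantiles=q,
    ...<2 lines>...
                       out=out,
                       weights=wgt)
    slices_having_nans = np.isnan(arr[-1, ...])
                                  ~~~^^^^^^^^^
IndexError: index -1 is out of bounds for axis 0 with size 0
```

>>> arm_command:
  dp:
    - [0.06,-0.027,0]
    - [0.12,-0.055,0]
    - [0.18,-0.082,0.01]
    - [0.24,-0.109,0.03]
    - [0.3,-0.137,0.05]
    - [0.359,-0.164,0.075]
    - [0.359,-0.164,0.075]
    - [0.359,-0.164,0.075]
  spin: [-7,-14,-21,-28,-35,-39.6,-39.6,-39.6]
  gripper: [1,1,1,1,1,1,1,1]
  force: 60

```text
clock: 2.6
tool_pos: [0.5014, -0.2152, 0.3287]
tool_rot: [-3.14, -0.001, 1.138]
force: [0.6, -1.2, -0.1]
gripper_width: 0.999
gripper_force: 0.0
```

Run:
```python
from h import *
go((.5007,-.217,.228,65))
```

```text
t 2.6 p [ 0.5014 -0.2152  0.3287] rot [-1.7989e+02 -3.0000e-02  6.5230e+01] F [ 0.6 -1.2 -0.1] w 87.9 g 0.0
 dp [-0.002, 0.0, 0.101] spin 0.2
```

>>> arm_command:
  dp:
    - [-0.003,0,0.03]
    - [-0.003,0,0.06]
    - [-0.003,0,0.085]
    - [-0.003,0,0.101]
    - [-0.003,0,0.101]
  spin: [0,0,0,0,0]
  gripper: [1,1,1,1,1]

```text
clock: 3.22
tool_pos: [0.4989, -0.2202, 0.2281]
tool_rot: [-3.14, -0.0, 1.134]
force: [0.2, 0.6, 0.2]
gripper_width: 1.001
gripper_force: 0.0
```

Run:
```python
from h import *
O=np.array([.554,-.319]);C=np.array([.5007,-.217])-O
T=[]
for a in(8,16,24,32,40,48):
    r=np.radians(a);c,s=np.cos(r),np.sin(r);q=O+[c*C[0]-s*C[1],s*C[0]+c*C[1]];T.append((*q,.228,65+a))
go(*T)
p,_=read_camera("scene");cv2.imwrite("pics/s1.png",cv2.resize(p[100:350,180:500],(640,500)))if 0 else cv2.imwrite("pics/s1.png",cv2.resize(p[150:350,180:440,::-1],(780,600)))
```

```text
t 3.23 p [ 0.4989 -0.2202  0.2281] rot [-1.799e+02 -1.000e-02  6.498e+01] F [0.2 0.6 0.2] w 88.0 g 0.0
 dp [-0.01, -0.009, 0.0] spin -8.0
 dp [-0.024, -0.015, 0.0] spin -16.0
 dp [-0.04, -0.02, 0.0] spin -24.0
 dp [-0.055, -0.023, 0.0] spin -32.0
 dp [-0.071, -0.023, 0.0] spin -40.0
 dp [-0.087, -0.021, 0.0] spin -48.0
```

View pics/s1.png

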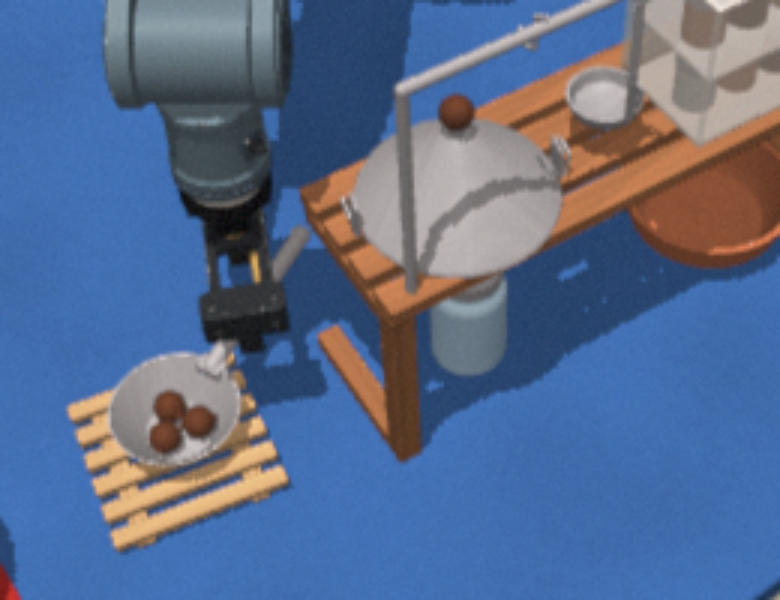

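The shelf-side finger is beyond the handle, the gripper is clear of the shelf corner at (310,190), and the limes are still in the bowl. Now I'll swing the handle away from the shelf.

>>> arm_command:
  dp:
    - [-0.005,-0.005,0]
    - [-0.01,-0.009,0]
    - [-0.017,-0.012,0]
    - [-0.024,-0.015,0]
    - [-0.04,-0.02,0]
    - [-0.055,-0.023,0]
    - [-0.071,-0.023,0]
    - [-0.087,-0.021,0]
    - [-0.087,-0.021,0]
  spin: [-4,-8,-12,-16,-24,-32,-40,-48,-48]
  gripper: [1,1,1,1,1,1,1,1,1]

```text
clock: 4.4
tool_pos: [0.4439, -0.2911, 0.2302]
tool_rot: [3.141, 0.003, 1.97]
force: [-0.3, 0.5, 0.1]
gripper_width: 1.002
gripper_force: 0.0
```

```bash
cat >> h.py <<'E'
def pan(c="scene"):
    p,W=cloud(c); P=W[mask("pan",c)];P=P[~np.isnan(P[:,0])]
    return p,W,P
E
python3 - <<'E'
from h import *
go()
for c in("top","scene"):
    p,W,P=pan(c)
    H=P[(P[:,2]>.065)&(P[:,2]<.1)];m=np.median(H,0);H=H[np.linalg.norm(H-m,axis=1)<.12];m=H.mean(0);v=np.linalg.svd(H-m)[2][0]
    print(c,len(P),"handle",m.round(4),v.round(3),H.min(0).round(3),H.max(0).round(3),"rim",circ(P[abs(P[:,2]-.057)<.004]))
    Q=W[mask("trivet",c)];Q=Q[abs(Q[:,2]-.018)<.006];print(cv2.minAreaRect((Q[:,:2]*1000).astype(np.float32)))
cv2.imwrite("pics/s2.png",cv2.resize(p[150:350,180:440,::-1],(780,600)))
E
```

```text
return _methods._mean(a, axis=axis, dtype=dtype,
  ret = um.true_divide(
<stdin>:5: RuntimeWarning: Mean of empty slice.
Traceback (most recent call last):
ValueError: zero-size array to reduction operation minimum which has no identity
```

>>> arm_command:
  dp:
    - [0,0,-0.04]
    - [0,0,-0.09]
    - [0,-0.06,-0.12]
    - [0,-0.12,-0.14]
    - [0,-0.16,-0.15]
    - [0,-0.16,-0.15]
  spin: [0,0,-10,-20,-30,-35]
  gripper: [1,1,1,1,1,1]

```text
clock: 5.25
tool_pos: [0.2948, -0.3531, 0.3803]
tool_rot: [-3.14, 0.002, 2.582]
force: [-0.3, 0.1, 0.6]
gripper_width: 1.0
gripper_force: 0.0
```

Run:
```python
from h import *
go()
for c in("top","scene"):
    p,W,P=pan(c)
    if len(P)<50: print(c,len(P));continue
    H=P[(P[:,2]>.066)&(P[:,2]<.1)];m=np.median(H,0);H=H[np.linalg.norm(H-m,axis=1)<.1];m=H.mean(0);v=np.linalg.svd(H-m)[2][0];t=(H-m)@v
    print(c,len(P),"handle",m.round(4),v.round(3),t.min().round(3),t.max().round(3),"rim",circ(P[abs(P[:,2]-.057)<.004]))
    Q=W[mask("trivet",c)];Q=Q[abs(Q[:,2]-.018)<.006];print(cv2.minAreaRect((Q[:,:2]*1000).astype(np.float32)))
    cv2.imwrite(f"pics/s2{c}.png",p[...,::-1])
p=cv2.imread("pics/s2scene.png")
cv2.imwrite("pics/s2.png",cv2.resize(p[150:350,180:440],(780,600)))
```

```text
t 5.25 p [ 0.2948 -0.3531  0.3803] rot [-1.7989e+02  1.3000e-01  1.4796e+02] F [-0.3  0.1  0.6] w 88.0 g 0.0
top 1373 handle [ 0.4306 -0.2574  0.0801] [-0.872  0.447  0.199] -0.078 0.06 rim (array([ 0.5544, -0.321 ,  0.0521]), np.float64(0.002))
((558.9866943359375, -329.71221923828125), (150.7548828125, 150.9031982421875), 78.66388702392578)
scene 1241 handle [ 0.4339 -0.2617  0.0786] [ 0.874 -0.447 -0.19 ] -0.064 0.077 rim (array([ 0.556 , -0.324 ,  0.0524]), np.float64(0.0024))
((559.7138061523438, -331.7663269042969), (148.90057373046875, 155.08705139160156), 79.00382995605469)
```

View pics/s2.png

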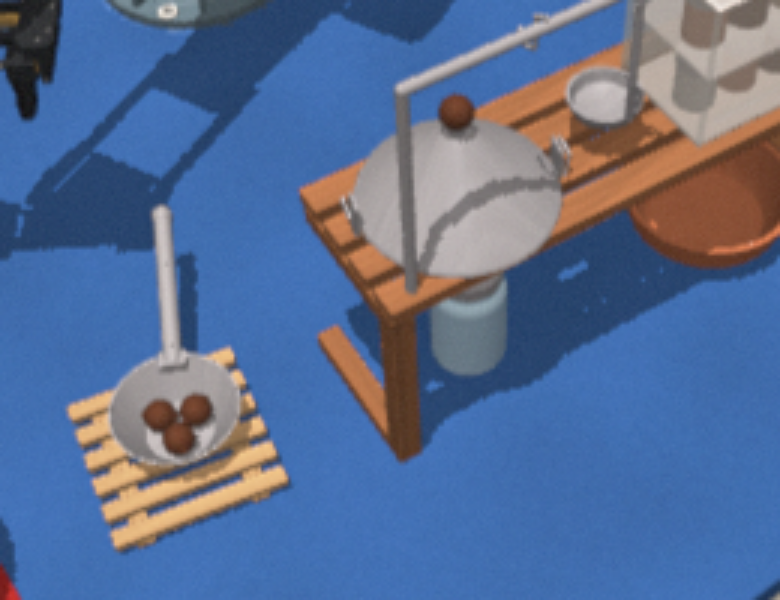

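The handle now points clear of the shelf at 153°. The trivet and limes haven't moved. Next is the grasp.

Run:
```python
from h import *
go((.4137,-.2488,.30,153),(.4137,-.2488,.229,153))
```

```text
t 5.55 p [ 0.297  -0.3518  0.3785] rot [ 1.7998e+02 -2.0000e-02  1.4797e+02] F [-0.6 -0.4 -0.8] w 87.9 g 0.0
 dp [-0.044, 0.149, 0.079] spin -5.0
 dp [-0.044, 0.149, 0.15] spin -5.0
```

>>> arm_command:
  dp:
    - [-0.015,0.05,0]
    - [-0.03,0.1,0.02]
    - [-0.044,0.149,0.04]
    - [-0.044,0.149,0.08]
    - [-0.044,0.149,0.12]
    - [-0.044,0.149,0.15]
    - [-0.044,0.149,0.15]
  spin: [-3,-5,-5,-5,-5,-5,-5]
  gripper: [1,1,1,1,1,1,1]

```text
clock: 6.42
tool_pos: [0.4121, -0.2477, 0.2263]
tool_rot: [3.14, -0.006, 2.671]
force: [0.2, -0.8, 0.5]
gripper_width: 1.001
gripper_force: 0.0
```

Run:
```python
from h import *
go((.4137,-.2488,.229,153))
```

```text
t 6.42 p [ 0.4121 -0.2477  0.2263] rot [179.89  -0.33 153.03] F [ 0.2 -0.8  0.5] w 88.0 g 0.0
 dp [-0.002, -0.0, -0.003] spin 0.0
```

Close with 60 N.

>>> arm_command:
  dp:
    - [-0.002,0,-0.002]
    - [-0.002,0,-0.002]
    - [-0.002,0,-0.002]
    - [-0.002,0,-0.002]
    - [-0.002,0,-0.002]
    - [-0.002,0,-0.002]
    - [-0.002,0,-0.002]
    - [-0.002,0,-0.002]
  spin: [0,0,0,0,0,0,0,0]
  gripper: [-1,-1,-1,-1,-1,-1,-1,-1]
  force: 60

```text
clock: 7.42
tool_pos: [0.4144, -0.2502, 0.2307]
tool_rot: [-3.142, -0.0, 2.671]
force: [0.1, 0.7, 0.6]
gripper_width: 0.166
gripper_force: 60.0
```

>>> arm_command:
  dp:
    - [0,0,-0.005]
    - [0,0,-0.012]
    - [0,0,-0.02]
    - [0,0,-0.03]
    - [0,0,-0.04]
    - [0,0,-0.05]
    - [0,0,-0.06]
    - [0,0,-0.06]
  spin: [0,0,0,0,0,0,0,0]
  gripper: [-1,-1,-1,-1,-1,-1,-1,-1]

```text
clock: 8.43
tool_pos: [0.4148, -0.2505, 0.2918]
tool_rot: [-3.141, 0.002, 2.671]
force: [-0.0, 0.5, -3.1]
gripper_width: 0.165
gripper_force: 60.0
```

```bash
cat >> h.py <<'E'
def tilt(name=None,c="scene",gz=.153):
    """estimate pan pitch about the grip: fit of the handle+rim model profile in the vertical plane of the handle"""
    o=get_obs();g=o["tool_pos"]-[0,0,gz];w=o["tool_rot"][2];f=-np.array([np.cos(w),np.sin(w),0]);l=np.array([-f[1],f[0],0])
    p,W,P=pan(c);q=P-g;F=np.stack([q@f,q@l,q[:,2]],1);F=F[(abs(F[:,1])<.07)&(np.hypot(F[:,0],F[:,2])<.3)]
    def res(a):   # inverse-rotate; distance to handle tube or cone (points in pan frame)
        th=a[0];x=F[:,0]*np.cos(th)-F[:,2]*np.sin(th)-a[1];z=F[:,0]*np.sin(th)+F[:,2]*np.cos(th)+.059;y=F[:,1]
        r=np.hypot(x,y); rr=.030+z*.026/.04
        dc=np.where((z>-.004)&(z<.044),np.abs(r-rr)*.84,.02); df=np.where(r<.033,abs(z),.03)
        hz=.036+(-x-.052)*30/138; dh=np.where((x<-.05),abs(np.hypot(y,(z-hz)*.977)-.008),.03)
        return np.minimum(np.minimum(np.minimum(dc,dh),df),.015)
    best=min(((res((t,s)).mean(),t,s) for t in np.radians(np.arange(-10,100,1)) for s in(.148,.153,.158,.163,.168)))
    print("TILT",round(np.degrees(best[1]),1),"s",best[2],"err mm",round(best[0]*1000,2),"n",len(F))
    if name: cv2.imwrite(name,p[...,::-1])
    return p,W
E
python3 - <<'E'
from h import *
go();tilt("pics/s3.png");tilt(c="top")
E
```

```text
t 8.43 p [ 0.4148 -0.2505  0.2918] rot [-1.7996e+02  1.3000e-01  1.5303e+02] F [-0.   0.5 -3.1] w 14.5 g 60.0
TILT 3.0 s 0.158 err mm 3.17 n 1563
TILT 4.0 s 0.158 err mm 2.07 n 624
```

Run:
```python
from h import *
go((.35,-.25,.433,176))
```

```text
t 8.62 p [ 0.4143 -0.25    0.2903] rot [ 1.7998e+02 -5.0000e-02  1.5303e+02] F [ 0.   0.5 -2.8] w 14.4 g 60.0
 dp [0.057, -0.029, -0.143] spin -23.0
```

>>> arm_command:
  dp:
    - [0.006,-0.003,-0.018]
    - [0.013,-0.007,-0.036]
    - [0.02,-0.01,-0.055]
    - [0.028,-0.014,-0.075]
    - [0.037,-0.019,-0.095]
    - [0.046,-0.023,-0.115]
    - [0.052,-0.026,-0.132]
    - [0.057,-0.029,-0.143]
    - [0.057,-0.029,-0.143]
  spin: [-2,-5,-9,-13,-16,-19,-21,-23,-23]
  gripper: [-1,-1,-1,-1,-1,-1,-1,-1,-1]

```text
clock: 9.75
tool_pos: [0.3504, -0.2503, 0.4342]
tool_rot: [-3.14, 0.001, 3.071]
force: [0.2, 0.7, -2.9]
gripper_width: 0.168
gripper_force: 60.1
```

>>> arm_command:
  dp:
    - [0,0,0]
    - [0,0,0]
  spin: [0,0]
  gripper: [-1,-1]
  force: 40

```text
clock: 10.0
tool_pos: [0.3505, -0.25, 0.4329]
tool_rot: [3.141, -0.001, 3.072]
force: [0.0, 0.1, -3.5]
gripper_width: 0.168
gripper_force: 40.0
```

Run:
```python
from h import *
go();tilt("pics/s3.png");tilt(c="top")
```

```text
t 10.0 p [ 0.3505 -0.25    0.4329] rot [ 1.7994e+02 -5.0000e-02  1.7602e+02] F [ 0.   0.1 -3.5] w 14.8 g 40.0
TILT 33.0 s 0.158 err mm 2.0 n 1506
TILT 43.0 s 0.153 err mm 2.8 n 936
```

>>> arm_command:
  dp:
    - [0,0,0]
  spin: [0]
  gripper: [-1]
  force: 60

```text
clock: 10.32
tool_pos: [0.3506, -0.2502, 0.4336]
tool_rot: [3.141, 0.0, 3.072]
force: [0.2, -0.1, -3.4]
gripper_width: 0.168
gripper_force: 60.0
```

Run:
```python
from h import *
go();p,W=tilt();tilt(c="top")
cv2.imwrite("pics/s4.png",cv2.resize(p[100:350,150:475,::-1],(780,600)))
```

```text
t 10.32 p [ 0.3506 -0.2502  0.4336] rot [1.7999e+02 2.0000e-02 1.7603e+02] F [ 0.2 -0.1 -3.4] w 14.8 g 60.0
TILT 45.0 s 0.158 err mm 2.24 n 1544
TILT 44.0 s 0.158 err mm 2.92 n 982
```

View pics/s4.png

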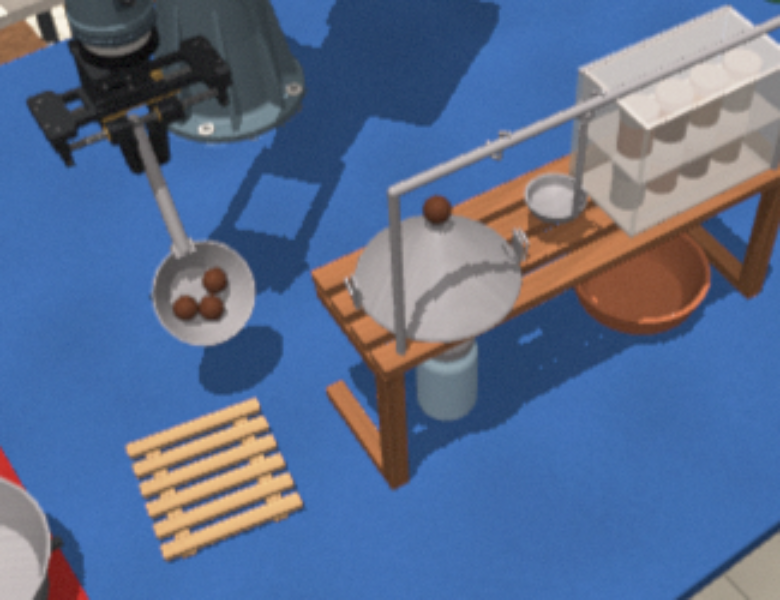

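The pan is tilted 45° and all three limes are still in the bowl near (205,295). Now I'll carry it to the dish.

Run:
```python
from h import *
go((.36,.2246,.433,176))
```

```text
t 10.53 p [ 0.3505 -0.2502  0.4338] rot [-1.7999e+02  2.0000e-02  1.7603e+02] F [ 0.5 -0.1 -2.3] w 14.6 g 60.0
 dp [0.023, 0.474, 0.001] spin 0.0
```

>>> arm_command:
  dp:
    - [0,0.004,0]
    - [0,0.012,0]
    - [0.001,0.025,0]
    - [0.002,0.042,0]
    - [0.003,0.063,0]
    - [0.004,0.086,0]
    - [0.005,0.11,0]
    - [0.007,0.135,0]
    - [0.008,0.16,0]
    - [0.009,0.185,0]
  spin: [0,0,0,0,0,0,0,0,0,0]
  gripper: [-1,-1,-1,-1,-1,-1,-1,-1,-1,-1]

```text
clock: 11.78
tool_pos: [0.3538, -0.0632, 0.4338]
tool_rot: [3.141, 0.0, 3.073]
force: [0.9, -0.7, -2.3]
gripper_width: 0.167
gripper_force: 60.0
```

>>> arm_command:
  dp:
    - [0.001,0.026,0]
    - [0.003,0.054,0]
    - [0.004,0.084,0]
    - [0.006,0.115,0]
    - [0.007,0.146,0]
    - [0.009,0.176,0]
    - [0.01,0.204,0]
    - [0.011,0.23,0]
    - [0.013,0.252,0]
    - [0.014,0.268,0]
  spin: [0,0,0,0,0,0,0,0,0,0]
  gripper: [-1,-1,-1,-1,-1,-1,-1,-1,-1,-1]

```text
clock: 13.02
tool_pos: [0.3578, 0.2049, 0.4337]
tool_rot: [3.141, -0.0, 3.074]
force: [0.1, 0.6, -2.8]
gripper_width: 0.166
gripper_force: 60.0
```

>>> arm_command:
  dp:
    - [0,0.012,0]
    - [0,0.018,0]
    - [0,0.021,0]
    - [0,0.021,0]
  spin: [0,0,0,0]
  gripper: [-1,-1,-1,-1]

```text
clock: 13.52
tool_pos: [0.3604, 0.2242, 0.4337]
tool_rot: [-3.141, -0.0, 3.072]
force: [0.0, 0.2, -3.3]
gripper_width: 0.166
gripper_force: 60.0
```

Run:
```python
from h import *
p,W=tilt();tilt(c="top");go((.485,.2155,.433,176))
```

```text
TILT 45.0 s 0.158 err mm 2.18 n 613
TILT 45.0 s 0.158 err mm 2.42 n 993
t 13.72 p [0.3605 0.224  0.4337] rot [-179.99    0.    175.99] F [ 0.1  0.2 -3.4] w 14.8 g 60.0
 dp [-0.125, 0.0, 0.001] spin -0.0
```

>>> arm_command:
  dp:
    - [-0.005,0,0]
    - [-0.015,0,0.002]
    - [-0.03,0,0.003]
    - [-0.048,0,0.004]
    - [-0.068,0,0.005]
    - [-0.087,0,0.006]
    - [-0.103,0,0.006]
    - [-0.114,0,0.006]
    - [-0.12,0,0.006]
    - [-0.12,0,0.006]
  spin: [0,0,0,0,0,0,0,0,0,0]
  gripper: [-1,-1,-1,-1,-1,-1,-1,-1,-1,-1]

```text
clock: 14.98
tool_pos: [0.4802, 0.216, 0.4277]
tool_rot: [-3.142, -0.0, 3.072]
force: [-0.1, 0.1, -4.1]
gripper_width: 0.165
gripper_force: 60.0
```

>>> arm_command:
  dp:
    - [0,0,0]
    - [0,0,0]
  spin: [0,0]
  gripper: [-1,-1]
  force: 30

```text
clock: 15.22
tool_pos: [0.4797, 0.2161, 0.4278]
tool_rot: [3.142, 0.0, 3.073]
force: [0.3, 0.2, -3.1]
gripper_width: 0.173
gripper_force: 30.0
```

Run:
```python
from h import *
p,W=tilt();tilt(c="top");go()
```

```text
TILT 47.0 s 0.153 err mm 1.81 n 33
TILT 47.0 s 0.158 err mm 2.54 n 189
t 15.43 p [0.4799 0.216  0.4278] rot [1.8000e+02 1.0000e-02 1.7604e+02] F [ 0.1  0.1 -3.6] w 15.3 g 30.0
```

>>> arm_command:
  dp:
    - [0,0,0]
    - [0,0,0]
  spin: [0,0]
  gripper: [-1,-1]
  force: 24

```text
clock: 15.68
tool_pos: [0.4801, 0.216, 0.4277]
tool_rot: [3.142, 0.0, 3.072]
force: [-0.3, -0.1, -2.9]
gripper_width: 0.177
gripper_force: 24.0
```

Run:
```python
from h import *
p,W=tilt();tilt(c="top");go()
```

```text
TILT -10.0 s 0.148 err mm nan n 0
TILT 53.0 s 0.158 err mm 2.42 n 286
t 15.88 p [0.4801 0.216  0.4277] rot [ 1.8000e+02 -1.0000e-02  1.7603e+02] F [ 0.3 -0.  -3.5] w 14.9 g 24.0h.py:35: RuntimeWarning: Mean of empty slice.
  best=min(((res((t,s)).mean(),t,s) for t in np.radians(np.arange(-10,100,1)) for s in(.148,.153,.158,.163,.168)))
  ret = ret.dtype.type(ret / rcount)
```

>>> arm_command:
  dp:
    - [0,0,0]
    - [0,0,0]
  spin: [0,0]
  gripper: [-1,-1]
  force: 19

```text
clock: 16.12
tool_pos: [0.4801, 0.216, 0.4277]
tool_rot: [-3.142, 0.0, 3.072]
force: [0.2, 0.1, -3.3]
gripper_width: 0.173
gripper_force: 19.0
```

Run:
```python
from h import *
p,W=tilt(c="top");go()
```

```text
TILT 57.0 s 0.153 err mm 2.11 n 148
t 16.23 p [0.4801 0.216  0.4277] rot [180.     0.   176.03] F [ 0.2 -0.3 -3.1] w 15.6 g 19.0
```

Advance 25 mm holding firmly, then continue the droop.

>>> arm_command:
  dp:
    - [-0.004,0,0]
    - [-0.012,0,0]
    - [-0.02,0,0]
    - [-0.025,0,0]
    - [-0.025,0,0]
  spin: [0,0,0,0,0]
  gripper: [-1,-1,-1,-1,-1]
  force: 45

```text
clock: 16.85
tool_pos: [0.5055, 0.2141, 0.4276]
tool_rot: [-3.142, -0.0, 3.072]
force: [0.3, 0.7, -2.9]
gripper_width: 0.169
gripper_force: 45.0
```

>>> arm_command:
  dp:
    - [0,0,0]
    - [0,0,0]
    - [0,0,0]
  spin: [0,0,0]
  gripper: [-1,-1,-1]
  force: 14

```text
clock: 17.23
tool_pos: [0.5049, 0.2143, 0.4278]
tool_rot: [3.142, 0.0, 3.072]
force: [0.1, 0.2, -3.0]
gripper_width: 0.175
gripper_force: 14.0
```

```bash
cat >> h.py <<'E'
def limes():
    for c in("scene","top"):
        p,W=cloud(c)
        for r in silhouettes("lime1",c):
            Q=W[r["mask"]];Q=Q[~np.isnan(Q[:,0])]
            if len(Q): print(" lime",c,round(r["score"],2),np.median(Q,0).round(3),len(Q))
E
python3 - <<'E'
from h import *
p,W=tilt(c="top");go();limes()
E
```

```text
TILT 62.0 s 0.158 err mm 2.52 n 84
t 17.32 p [0.505  0.2143 0.4278] rot [1.8000e+02 2.0000e-02 1.7603e+02] F [ 0.4  0.6 -2.5] w 15.9 g 14.0
 lime scene 0.41 [0.635 0.206 0.029] 79
```

>>> arm_command:
  dp:
    - [-0.006,0,0]
    - [-0.012,0,0]
    - [-0.012,0,0]
  spin: [0,0,0]
  gripper: [-1,-1,-1]
  force: 11

```text
clock: 17.9
tool_pos: [0.5176, 0.2133, 0.4277]
tool_rot: [-3.142, 0.0, 3.072]
force: [0.1, 0.9, -2.9]
gripper_width: 0.174
gripper_force: 11.0
```

Run:
```python
from h import *
p,W=tilt(c="top");go();limes()
p,_=read_camera("scene");cv2.imwrite("pics/s5.png",cv2.resize(p[120:280,300:508,::-1],(780,600)))
```

```text
TILT 64.0 s 0.158 err mm 1.54 n 105
t 18.0 p [0.5171 0.2134 0.4276] rot [-1.8000e+02 -2.0000e-02  1.7602e+02] F [ 0.1 -0.6 -3.4] w 15.8 g 11.0
 lime scene 0.58 [0.609 0.234 0.028] 31
 lime scene 0.54 [0.662 0.167 0.033] 52
```

View pics/s5.png

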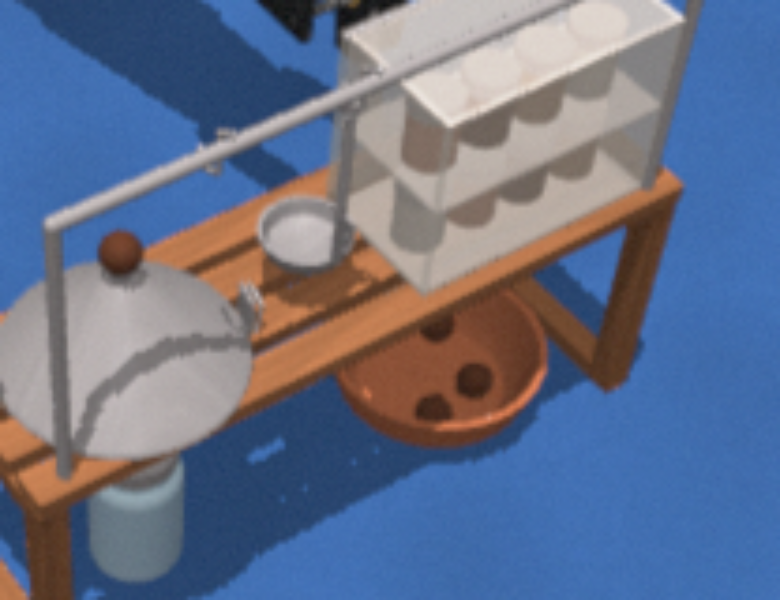

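All three limes are in the dish, at (437,325), (473,380) and (433,410). I'll back out, then level the pan by dragging it along the open worktop with a moderate grip.

>>> arm_command:
  dp:
    - [0.005,0,0]
    - [0.02,0,0]
    - [0.045,0,0]
    - [0.075,0,0]
    - [0.11,0,0]
    - [0.145,0,0]
    - [0.165,0,0]
    - [0.165,0,0]
  spin: [0,0,0,0,0,0,0,0]
  gripper: [-1,-1,-1,-1,-1,-1,-1,-1]
  force: 60

```text
clock: 19.25
tool_pos: [0.3506, 0.225, 0.4278]
tool_rot: [3.141, 0.001, 3.074]
force: [-0.1, -0.0, -3.0]
gripper_width: 0.168
gripper_force: 60.0
```

Run:
```python
from h import *
tilt(c="top");go((.40,.05,.40,90))
```

```text
TILT 64.0 s 0.153 err mm 3.09 n 628
t 19.35 p [0.3523 0.2249 0.4281] rot [1.7998e+02 8.0000e-02 1.7605e+02] F [ 0.3 -0.5 -3.4] w 14.5 g 60.0
 dp [-0.06, -0.171, 0.028] spin 86.1
```

>>> arm_command:
  dp:
    - [0,-0.01,0]
    - [-0.002,-0.03,0]
    - [-0.006,-0.05,0]
    - [-0.012,-0.07,0.005]
    - [-0.02,-0.09,0.01]
    - [-0.03,-0.11,0.015]
    - [-0.04,-0.13,0.02]
    - [-0.05,-0.15,0.025]
    - [-0.056,-0.165,0.028]
    - [-0.06,-0.171,0.028]
  spin: [5,13,22,31,41,51,61,71,80,86]
  gripper: [-1,-1,-1,-1,-1,-1,-1,-1,-1,-1]

```text
clock: 20.6
tool_pos: [0.4012, 0.0488, 0.3994]
tool_rot: [-3.141, 0.0, 1.565]
force: [-0.1, 0.3, -3.3]
gripper_width: 0.165
gripper_force: 60.0
```

>>> arm_command:
  dp:
    - [0,0,0]
    - [0,0,0]
  spin: [0,0]
  gripper: [-1,-1]
  force: 25

```text
clock: 20.85
tool_pos: [0.4006, 0.0501, 0.3997]
tool_rot: [-3.141, -0.0, 1.573]
force: [-0.7, 0.5, -3.0]
gripper_width: 0.177
gripper_force: 25.0
```

Run:
```python
from h import *
tilt(c="top");tilt();go()
```

```text
TILT 62.0 s 0.158 err mm 1.68 n 258
TILT 63.0 s 0.158 err mm 2.91 n 724
t 21.05 p [0.4004 0.0504 0.3998] rot [179.99  -0.    90.1 ] F [ 0.3 -0.2 -2.3] w 15.1 g 25.0
```

>>> arm_command:
  dp:
    - [0,0,0.025]
    - [0,0,0.042]
    - [0.008,0,0.047]
    - [0.018,0,0.052]
    - [0.03,0,0.057]
    - [0.047,0,0.061]
    - [0.065,0,0.065]
    - [0.083,0,0.073]
    - [0.1,0,0.081]
    - [0.1,0,0.081]
  spin: [0,0,0,0,0,0,0,0,0,0]
  gripper: [-1,-1,-1,-1,-1,-1,-1,-1,-1,-1]

```text
clock: 22.3
tool_pos: [0.4005, 0.1516, 0.3193]
tool_rot: [3.14, -0.001, 1.574]
force: [-0.0, 1.0, 4.3]
gripper_width: 0.174
gripper_force: 25.0
```

Run:
```python
from h import *
tilt(c="top");tilt();go()
```

```text
TILT 40.0 s 0.153 err mm 2.08 n 1309
TILT 39.0 s 0.158 err mm 2.71 n 318
t 22.5 p [0.4009 0.1502 0.3199] rot [ 1.7986e+02 -6.0000e-02  9.0020e+01] F [-0.1  2.5  5.8] w 15.4 g 25.0
```

Levelling works as planned, with the tilt now at 40°. I'll continue down to flat.

>>> arm_command:
  dp:
    - [0.02,0,0.01]
    - [0.035,0,0.021]
    - [0.05,0,0.033]
    - [0.065,0,0.046]
    - [0.078,0,0.06]
    - [0.09,0,0.075]
    - [0.1,0,0.09]
    - [0.106,0,0.102]
    - [0.11,0,0.108]
    - [0.11,0,0.108]
  spin: [0,0,0,0,0,0,0,0,0,0]
  gripper: [-1,-1,-1,-1,-1,-1,-1,-1,-1,-1]

```text
clock: 23.75
tool_pos: [0.4001, 0.2602, 0.2103]
tool_rot: [-3.141, 0.0, 1.571]
force: [-0.8, -1.2, 0.8]
gripper_width: 0.17
gripper_force: 25.0
```

Run:
```python
from h import *
tilt(c="top");tilt();go()
```

```text
TILT -3.0 s 0.153 err mm 1.88 n 1643
TILT -10.0 s 0.148 err mm nan n 0
t 23.95 p [0.4004 0.26   0.2111] rot [ 1.7998e+02 -1.0000e-02  9.0000e+01] F [-1.7 -1.   1. ] w 15.2 g 25.0h.py:35: RuntimeWarning: Mean of empty slice.
  best=min(((res((t,s)).mean(),t,s) for t in np.radians(np.arange(-10,100,1)) for s in(.148,.153,.158,.163,.168)))
  ret = ret.dtype.type(ret / rcount)
```

>>> arm_command:
  dp:
    - [0,0,0]
    - [0,0,0]
    - [0,0,-0.01]
    - [0,0,-0.03]
    - [0,0,-0.06]
    - [0,0,-0.095]
    - [0,0,-0.13]
    - [0,0,-0.15]
    - [0,0,-0.15]
  spin: [0,0,0,0,0,0,0,0,0]
  gripper: [-1,-1,-1,-1,-1,-1,-1,-1,-1]
  force: 60

```text
clock: 25.08
tool_pos: [0.4007, 0.2605, 0.3627]
tool_rot: [3.137, -0.002, 1.571]
force: [-0.2, 0.2, -3.9]
gripper_width: 0.166
gripper_force: 60.0
```

>>> arm_command:
  dp:
    - [-0.01,0,0]
    - [-0.035,0,0]
    - [-0.075,0,0]
    - [-0.12,0,0]
    - [-0.17,0,0]
    - [-0.22,0,0]
    - [-0.27,0,0]
    - [-0.315,0,0]
    - [-0.345,0,0]
    - [-0.36,0,0]
  spin: [0,0,0,0,0,0,0,0,0,0]
  gripper: [-1,-1,-1,-1,-1,-1,-1,-1,-1,-1]

```text
clock: 26.32
tool_pos: [0.3996, -0.1013, 0.3594]
tool_rot: [-3.139, -0.002, 1.569]
force: [0.0, 0.5, -3.1]
gripper_width: 0.165
gripper_force: 60.0
```

Run:
```python
from h import *
tilt(c="top");tilt();go((.4182,-.2593,.30,153))
```

```text
TILT 7.0 s 0.153 err mm 1.22 n 665
TILT 6.0 s 0.158 err mm 1.89 n 1393
t 26.52 p [ 0.4002 -0.0993  0.36  ] rot [-1.7992e+02 -8.0000e-02  9.0020e+01] F [ 0.4  0.7 -3.8] w 14.4 g 60.0
 dp [-0.16, 0.018, 0.06] spin -63.0
```

>>> arm_command:
  dp:
    - [-0.01,0,0]
    - [-0.03,0,0]
    - [-0.055,0.003,0]
    - [-0.08,0.006,0]
    - [-0.105,0.01,0]
    - [-0.13,0.014,0.01]
    - [-0.15,0.017,0.03]
    - [-0.16,0.018,0.05]
    - [-0.16,0.018,0.06]
    - [-0.16,0.018,0.06]
  spin: [-4,-12,-21,-30,-39,-48,-56,-61,-63,-63]
  gripper: [-1,-1,-1,-1,-1,-1,-1,-1,-1,-1]

```text
clock: 27.78
tool_pos: [0.4185, -0.2585, 0.2999]
tool_rot: [3.141, -0.003, 2.671]
force: [-0.4, -0.3, -2.6]
gripper_width: 0.163
gripper_force: 60.0
```

Run:
```python
from h import *
tilt(c="top");tilt()
for c in("top","scene"):
    p,W,P=pan(c); o=get_obs()
    w=o["tool_rot"][2];f=-np.array([np.cos(w),np.sin(w)]);d=(P[:,:2]-o["tool_pos"][:2])
    print(c,"far rim at",np.percentile(d@f,99.5).round(4), "lateral mid of bowl",np.mean(np.percentile((d@[-f[1],f[0]])[d@f>.12],[1,99])).round(4))
    Q=W[mask("trivet",c)];Q=Q[abs(Q[:,2]-.018)<.006];print(cv2.minAreaRect((Q[:,:2]*1000).astype(np.float32)))
go((.4182,-.2593,.233,153))
```

```text
TILT 7.0 s 0.158 err mm 1.59 n 869
TILT 6.0 s 0.158 err mm 2.34 n 1840
top far rim at 0.2066 lateral mid of bowl 0.0141
((560.4031982421875, -329.593505859375), (150.4475860595703, 146.54295349121094), 78.7257308959961)
scene far rim at 0.2084 lateral mid of bowl 0.0003
((561.0147094726562, -332.2408447265625), (149.5979766845703, 151.48272705078125), 78.32093811035156)
t 28.27 p [ 0.4186 -0.2599  0.301 ] rot [-1.7999e+02  3.0000e-02  1.5302e+02] F [-0.5 -0.5 -2.1] w 14.1 g 60.0
 dp [0.001, 0.0, 0.068] spin 0.0
```

>>> arm_command:
  dp:
    - [-0.002,0,0.02]
    - [-0.003,0,0.035]
    - [-0.003,0,0.043]
    - [-0.003,0,0.047]
    - [-0.002,0,0.05]
    - [-0.001,0,0.053]
    - [0,0,0.056]
    - [0.001,0,0.059]
    - [0.002,0,0.062]
    - [0.003,0,0.065]
  spin: [0,0,0,0,0,0,0,0,0,0]
  gripper: [-1,-1,-1,-1,-1,-1,-1,-1,-1,-1]

```text
clock: 29.52
tool_pos: [0.4159, -0.2586, 0.2357]
tool_rot: [-3.141, 0.0, 2.671]
force: [-3.2, 2.5, 2.4]
gripper_width: 0.164
gripper_force: 60.0
```

>>> arm_command:
  dp:
    - [0.001,0,0.002]
    - [0.001,0,0.004]
    - [0.001,0,0.004]
  spin: [0,0,0]
  gripper: [-1,-1,-1]

```text
clock: 29.9
tool_pos: [0.415, -0.2581, 0.2318]
tool_rot: [-3.142, -0.0, 2.671]
force: [-3.8, 2.5, 4.9]
gripper_width: 0.167
gripper_force: 60.0
```

Run:
```python
from h import *
tilt(c="top");tilt();go()
```

```text
TILT -1.0 s 0.158 err mm 1.55 n 914
TILT -1.0 s 0.158 err mm 1.9 n 1586
t 30.1 p [ 0.415  -0.2581  0.2319] rot [-179.99   -0.    153.03] F [-3.7  1.7  5.2] w 14.5 g 60.0
```

>>> arm_command:
  dp:
    - [0,0,0.001]
    - [0,0,0.001]
    - [0,0,0.001]
    - [0,0,0.001]
  spin: [0,0,0,0]
  gripper: [-1,-1,-1,-1]
  force: 10

```text
clock: 30.6
tool_pos: [0.4149, -0.258, 0.2306]
tool_rot: [3.141, -0.0, 2.671]
force: [-2.0, 1.0, 1.7]
gripper_width: 0.178
gripper_force: 10.0
```

>>> arm_command:
  dp:
    - [0,0,0]
    - [0,0,0]
    - [0,0,0]
    - [0,0,0]
    - [0,0,0]
    - [0,0,0]
  spin: [0,0,0,0,0,0]
  gripper: [0,0.5,1,1,1,1]

```text
clock: 31.35
tool_pos: [0.415, -0.2581, 0.2307]
tool_rot: [-3.142, 0.0, 2.671]
force: [-0.6, 0.4, 0.8]
gripper_width: 0.833
gripper_force: 0.0
```

>>> arm_command:
  dp:
    - [0,0,-0.02]
    - [0,0,-0.06]
    - [0,0,-0.11]
    - [0.02,-0.05,-0.14]
    - [0.02,-0.11,-0.15]
    - [0.02,-0.15,-0.15]
    - [0.02,-0.15,-0.15]
  spin: [0,0,0,0,0,0,0]
  gripper: [1,1,1,1,1,1,1]

```text
clock: 32.22
tool_pos: [0.3278, -0.3847, 0.3809]
tool_rot: [-3.141, 0.0, 2.667]
force: [-0.5, 0.2, -0.6]
gripper_width: 0.998
gripper_force: 0.0
```

Run:
```python
from h import *
go();limes()
for c in("top","scene"):
    p,W,P=pan(c);print(c,"rim",circ(P[abs(P[:,2]-.057)<.005]))
    Q=W[mask("trivet",c)];Q=Q[abs(Q[:,2]-.018)<.006];print(cv2.minAreaRect((Q[:,:2]*1000).astype(np.float32)))
    Q=W[mask("dish",c)];Q=Q[abs(Q[:,2]-.053)<.006];print("dish",circ(Q))
cv2.imwrite("pics/s6.png",cv2.resize(p[100:360,180:504,::-1],(748,600)))
```

```text
t 32.23 p [ 0.3278 -0.3847  0.3809] rot [-1.7996e+02  3.0000e-02  1.5280e+02] F [-0.5  0.2 -0.6] w 87.8 g 0.0
 lime scene 0.42 [0.609 0.233 0.028] 48
 lime scene 0.4 [0.668 0.177 0.032] 37
top rim (array([ 0.5564, -0.3273,  0.052 ]), np.float64(0.0023))
((559.218505859375, -329.41156005859375), (150.13723754882812, 151.4793243408203), 78.57305145263672)
dish (array([0.6315, 0.2073, 0.0779]), np.float64(0.0019))h.py:14: RuntimeWarning: Mean of empty slice.
  s=least_squares(f,[*P[:,:2].mean(0),.07],loss="soft_l1",f_scale=.002); return s.x.round(4),np.abs(s.fun).mean().round(4)
  ret = um.true_divide(
Traceback (most recent call last):
  File "h.py", line 14, in circ
    s=least_squares(f,[*P[:,:2].mean(0),.07],loss="soft_l1",f_scale=.002); return s.x.round(4),np.abs(s.fun).mean().round(4)
ValueError: Initial guess is outside of provided bounds
```

Top view: pan centred to within about 4 mm, trivet and dish unmoved. I'll take one final look before handing in.

Run:
```python
from h import *
p,_=read_camera("scene");cv2.imwrite("pics/s6.png",cv2.resize(p[130:350,190:464,::-1],(747,600)))
```

```text
(no output)
```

View pics/s6.png

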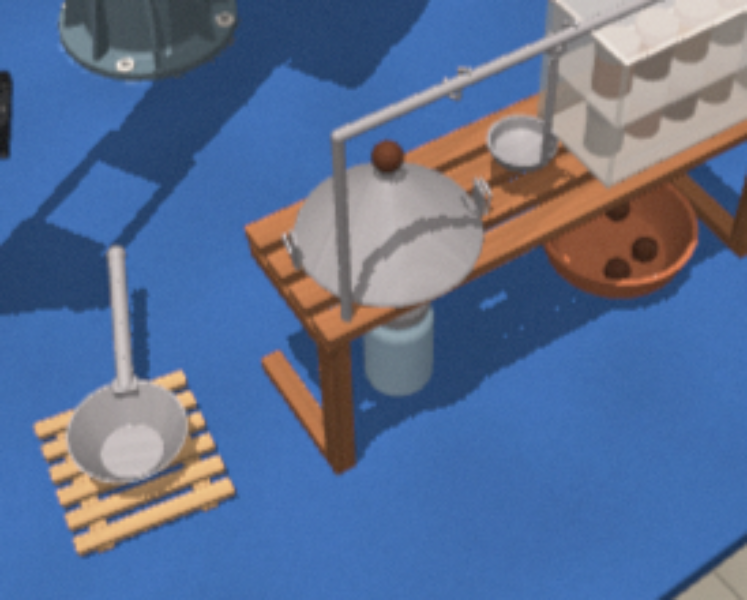

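The empty pan stands upright on the trivet at (130,440). All three limes are in the dish around (630,240), and everything else is in place.

```bash
python3 -c "
from plant import *
print(sign_off())"
```

```text
the job is handed in; nothing more can be done
None
```

The job is handed in at about 32 s of the 64 s allowed: all three limes are in the tagine dish, and the empty pan stands upright and released about 4 mm from the trivet's centre; the dish and trivet had not moved, and the jar and lid looked undisturbed in the last picture.

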